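# Refit the spring-loaded roller in the saw's outfeed stand

## Task

Take the spring-loaded roller from its wooden cradle and refit it in the outfeed stand: red spring pin towards the orange guide, spring pushed in far enough for the steel stub to come down past the grey end cup, then ease the roller back until both ends are fully home in their cups, and let go. Be gentle: feel for the spring, never run it hard against its stop or let the roller snap or knock against the stand, and leave the tools and parts lying around where they are.

Things in the scene. Friction and masses are not known exactly. Their poses are not given: they have to be found in the camera images.
- roller: Black rubber-sleeved tube, 32 mm diameter, 131 mm long, aluminium end rings, about 340 g. Origin: tube's centre, on its axis; y runs along the tube towards the red pin. At -y a fixed round-ended steel stub (10 mm diameter) stands 22 mm out; at +y the red spring pin. Free length over the tips 185 mm. Starts level in the cradle, axis 49 mm above the table; grip it round the middle.
- pin_tip (a point): Outermost point of the round-ended red spring pin (10 mm diameter, 32 mm out of the tube), on the roller's axis, 97.5 mm from its origin when free. Both tips are greased and slide easily. It can be pushed 25 mm in: 2.8 N to start it, then 0.35 N more per mm (8 N at 15 mm, 11.5 N at the hard stop).
- stub_tip (a point): Outermost point of the fixed steel stub, on the roller's axis, 87.5 mm from the roller's origin.
- cradle: Fixed wooden cradle: base 80 x 130 mm, 12 mm thick, and two V supports under the tube's ends (53 mm either side of the middle, up to 54 mm high). The roller lies along its y; the middle 80 mm of the tube is free on both sides. Origin: centre of its underside.
- foot: Fixed steel foot of the outfeed stand, 90 x 270 x 8 mm, long side along y; origin: centre of its underside. The head on it (orange guide at +y, grey cup at -y, joined by a floor 14 mm high) is clamped ANYWHERE up to 14 mm either way along y; this setting is not measured: feel or see it. The cups' axis is parallel to the foot's y, at its x = 0, 52 mm above the table.
- guide_nominal (a point): Point of the FOOT where the orange guide's inner face meets the cup axis if the head is in the middle (foot y = +85 mm). Guide: upright plate 50 mm wide, 108 mm high; a vertical channel 15 mm wide between 5 mm deep ribs runs down its face from 108 to 45 mm; the pin slides in it. On the axis the channel's floor has the pin's cup, a square hole 14 mm wide, 5 mm deep.
- cup_nominal (a point): Point of the FOOT where the grey cup's inner face meets the axis if the head is in the middle (foot y = -85 mm). Plate 46 mm wide, only 68 mm high; blind square cup, 18 mm wide for 2 mm, then 14 mm, 7 mm deep in all. Pin pressed in the channel: the stub clears this face from 15 mm of spring travel. Home: both tips on their cups' bottoms, spring 3 mm in (3.9 N).
- screwdriver: Bystander: loose screwdriver with orange handle, lying; origin on its underside.
- wrench: Bystander: loose steel wrench, lying; origin on its underside.
- tape: Bystander: yellow ring 90 mm across, 24 mm high; origin at the centre of its underside.
- oilcan: Bystander: upright can 54 mm across, 110 mm high; origin at the centre of its underside.
- jar: Bystander: upright jar 60 mm across, 80 mm high; origin at the centre of its underside.
- bearing: Bystander: steel bearing ring 44 mm across, 12 mm high; origin at the centre of its underside.
- chuck: Bystander: dark steel cylinder 40 mm across, 35 mm high; origin at the centre of its underside.
Mind the look-alikes: they are no part of the job. There is more than one size of the roller; the one meant has the size given above. Leave any pink look-alike of the cradle alone.

How it is judged:
By the outcome, as a careful person would: the job done as asked, in the order asked, and still so for the second after the job is handed in, with the robot touching nothing.
It also fails if it takes over 54 s, if anything falls off the work surface, if the arm or the gripper's body presses on something with over 40 N, if the wrist force passes 120 N, or if a joint passes its speed limit or range.

## Robot

A 7-joint arm with a two-finger parallel gripper is mounted at the origin on the work surface. World frame = base frame: x ahead of the robot, y to its left, z up, the work surface at z = 0. Lengths are in m, angles in rad, forces in N, time in s.
With the tool pointing down it reaches from about 0.425 to 0.925 m from the base axis. Payload 6.8 kg.
Tool frame: the origin (TCP) lies at the very end of the fingers, on their centre line; the grasp point (between the pads) lies 19 mm behind it; z points along the fingers, y is the line along which they close (so a half turn about z gives the same grasp; the last joint's range is limited). The gripper opens to 85 mm and grips with 20 to 120 N. Pads are 22 mm wide; open, the fingers measure 114 mm over their backs; the gripper's body (76 mm by 85 mm) begins 54 mm behind the grasp point. The pads swing forward as they close: fully open they stand 13 mm farther back than shut.
Start: joints at [-1.447, 0.477, 0.022, 1.555, -0.011, 1.109, -0.083], TCP at [0.155, 0.657, 0.231] pointing down, gripper open.
Joint ranges: [-2.96, 2.96], [-0.34, 2.1], [-1.41, 1.46], [0.24, 2.44], [-1.37, 4.51], [0.17, 1.92], [-2.96, 2.96]. Speed limits (rad/s): [2.39, 2.39, 3.14, 3.14, 3.14, 3.14, 3.14].

## Interface

Orientations are given as a unit quaternion [w, x, y, z].
In Python, from station import bot gives the robot as it stands.
- The arm moves only by the tool jog_arm, never from a script. Its argument "motion" is a list of rows, each a list of 7 numbers: the turn, a rotation vector about the tool's x, y, z in rad, then the shift along the tool's x, y, z in mm, then the finger opening in mm, from 0 to 85.4. A call has 1 to 10 rows; each row is the pose to reach, as a shift and turn from the pose commanded when the call began, along the tool's axes at that moment; what a row does not reach only later rows make up. A row lasts 1/8 s, in which the tool goes at most 62.5 mm and 10.7 degrees, less where a joint would pass 70% of its speed; a pose out of reach is approached as far as the arm can. A call with a gripper value outside its range is refused whole. The fingers move at their own pace and stop on an object; "grip_force" is the grip in N (left out, the last holds). Time passes only in rows, so rows that repeat a pose let the fingers close. It gives the time, the measured TCP pose, the force, the opening and the grip force at its end, in the units of the state.
- bot.get_obs(): the state, without advancing time (a new reading comes with each control period).
- bot.read_camera(name): name is "scene" or "top"; returns a dict with "pixels" (420x560x3 uint8, red, green, blue), "camera_matrix" (3x3 intrinsics, pixels), "T" (4x4, takes a point from camera to world coordinates). Camera axes: x right, y down, z forward; pixel columns grow to the right and rows downward; lengths in m; the calibration is good to about 2 mm. A picture is of the moment at which its call begins. There is no depth.
- bot.hand_in(): hands the job in; it is judged then, once.
Trained networks look in a picture, given as the dict that the camera call returned (one of the last four; its "shot" number tells which), for a name from the list of things; names that differ only in an ending like _2 or _b are one class to them, and where a whole thing is asked for, a point or a joint stands for the part that bears it (a point fixed in the world has none). Each returns a list of dicts, best first, with "score" (0 to 1); they miss things now and then, are a little off and sometimes report something else, mostly with a low value. They report only what shows in the picture. A call takes as long as a camera call. They do not tell look-alikes from the thing itself.
- bot.spot_in(thing, picture): "xy" ([column, row] in pixels, amid what is visible of it).
- bot.tip_of(thing, picture): "xy" ([column, row] in pixels: a listed point, or the origin of a listed thing).
The state is a dict: "t": time; "q": joint angles; "joint_vel": joint speeds; "joint_torque": joint torques, N m; "eef_pos": TCP position; "tool_rot": TCP orientation; "contact_force": force on the tool from outside, world axes, zero at the start; "torque": the same for the moment, N m; "gripper_width": opening from 0.0 (shut) to 1.0 (fully open); "grasp_force": force on a finger pad.
Only numpy, scipy, OpenCV 4.12 (cv2) and the standard library are available. Lean on these libraries where they do the work, as an engineer would, in place of code of your own. Each camera call takes 0.05 s, during which the arm holds its last target. There are 200 camera calls.

## Working session

There is one attempt and no reset: what is moved stays moved. The work goes in short steps, Python scripts to look and compute and a tool call to move; the robot and the scene stay as the last step left them, time stands still between calls to the robot, and variables do not carry over. Pictures are saved under pics/ and viewed, at most 10 in all, crops included, and the job is handed in when it is done.

Besides the shell and the picture viewer there is one more tool, called by a JSON object that holds its "fn" and its "kwargs", one argument or row to a line. jog_arm: Moves the arm, as the interface text tells. Its arguments: {"type":"object","properties":{"motion":{"type":"array"},"grip_force":{"type":"number"}},"required":["motion"]}

```bash
ls; mkdir -p pics; cat > h.py <<'E'
import numpy as np,cv2
from station import bot
from scipy.spatial.transform import Rotation as R
def pix2z(p,xy,z):
    K=np.array(p["camera_matrix"]);T=np.array(p["T"])
    d=T[:3,:3]@np.linalg.solve(K,[xy[0],xy[1],1.]);o=T[:3,3]
    return o+d*(z-o[2])/d[2]
def proj(p,X):
    K=np.array(p["camera_matrix"]);T=np.array(p["T"])
    c=T[:3,:3].T@(np.array(X,float)-T[:3,3]);u=K@c
    return u[:2]/u[2]
def save(p,n,box=None,s=1):
    im=cv2.cvtColor(np.array(p["pixels"]),cv2.COLOR_RGB2BGR)
    if box: x0,y0,x1,y1=box; im=im[y0:y1,x0:x1]
    cv2.imwrite("pics/"+n,cv2.resize(im,None,fx=s,fy=s,interpolation=cv2.INTER_CUBIC))
E
python3 - <<'E'
from h import *
np.set_printoptions(precision=4,suppress=True)
a=bot.read_camera("scene");b=bot.read_camera("top")
both=np.vstack([a["pixels"],b["pixels"]])
save(a,"s0.png",s=1.4);save(b,"t0.png",s=1.4)
for n,p in(("scene",a),("top",b)):
    print(n,np.array(p["T"])[:3,3])
    for th,z in(("roller",.049),("pin_tip",.049),("stub_tip",.049),("cradle",0),("foot",0),("guide_nominal",.052),("cup_nominal",.052)):
        for r in bot.tip_of(th,p)[:3]: print(th,np.round(r["xy"],1),round(r["score"],2),pix2z(p,r["xy"],z)[:2])
print(bot.get_obs())
E
```

```text
pics
scene [0.9259 0.5258 0.9142]
roller [453.6 239.8] 0.91 [0.199  0.3427]
roller [230.8 246.3] 0.77 [ 0.6362 -0.0087]
roller [255.2 183.2] 0.21 [ 0.4571 -0.1375]
pin_tip [262.6 269.4] 0.5 [0.6182 0.0947]
pin_tip [485.9 218.6] 0.4 [0.0764 0.3585]
pin_tip [231.7 260.8] 0.24 [0.6596 0.027 ]
stub_tip [204.6 229.4] 0.96 [ 0.656 -0.095]
stub_tip [415.  257.9] 0.77 [0.3165 0.3126]
cradle [238.2 259.5] 0.8 [0.6296 0.0065]
cradle [306.9 291. ] 0.7 [0.5576 0.1878]
foot [273.2 207.6] 0.73 [ 0.4506 -0.0677]
guide_nominal [303.1 208.9] 0.79 [0.4202 0.0216]
guide_nominal [235.7 261.4] 0.25 [0.6543 0.0364]
cup_nominal [254.2 184.5] 0.73 [ 0.4639 -0.1331]
top [0.2831 0.0004 0.914 ]
roller [129.7 320.2] 0.78 [0.1808 0.3175]
roller [300.9 142.7] 0.6 [0.6427 0.0028]
pin_tip [108.6 377.3] 0.55 [0.0603 0.3354]
pin_tip [262.6 150.7] 0.39 [0.6093 0.0908]
stub_tip [148.3 274.6] 0.91 [0.2828 0.2985]
stub_tip [336.9 138.6] 0.79 [ 0.6657 -0.0817]
cradle [220.2 172.9] 0.76 [0.5545 0.1917]
cradle [302.5 149.6] 0.62 [ 0.6453 -0.0035]
foot [315.7 228.4] 0.79 [ 0.4494 -0.0619]
foot [278.1 229.3] 0.58 [0.4341 0.0279]
guide_nominal [281.9 230.8] 0.65 [0.4234 0.0173]
cup_nominal [355.  223.3] 0.81 [ 0.4647 -0.1459]
{'t': 0.8, 'q': array([-1.4471,  0.477 ,  0.0224,  1.5554, -0.0115,  1.1093, -0.0831]), 'joint_vel': array([-0.0002, -0.0006,  0.001 , -0.0009,  0.0014,  0.0003,  0.0008]), 'joint_torque': array([  0.0004, -59.627 ,   1.6063, -28.1524,   0.0124,   0.0016,
        -0.    ]), 'eef_pos': array([0.1551, 0.657 , 0.2313]), 'tool_rot': array([0.    , 0.1156, 0.9933, 0.    ]), 'contact_force': array([-1.2674, -0.0683,  0.2373]), 'torque': array([-0.0366, -0.0117,  0.0514]), 'grasp_force': 0.0, 'gripper_width': 0.9963557235879938}
```

View pics/s0.png

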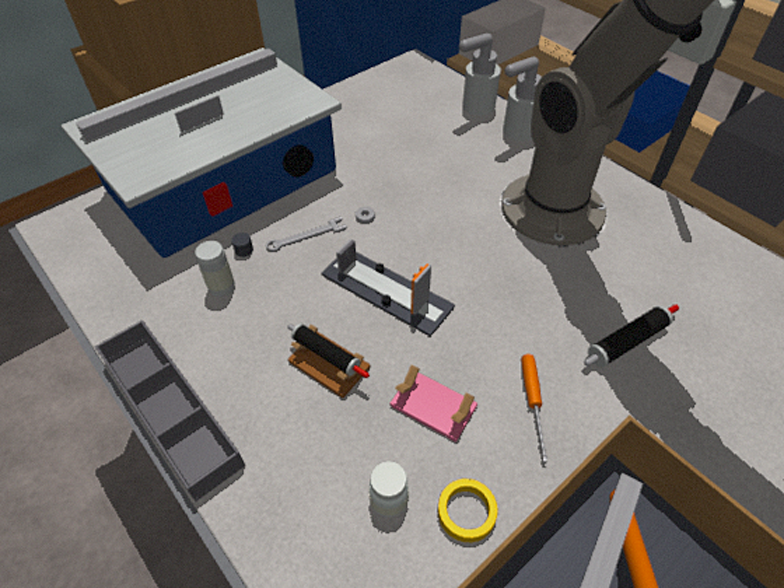

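View pics/t0.png

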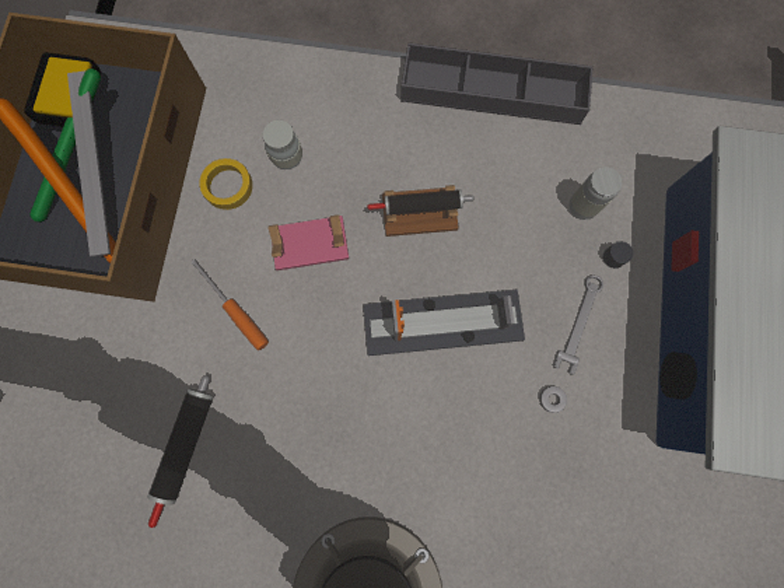

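The top view shows the target roller in the brown cradle at about (300,143), in unscaled pixels. Its red pin points left (+y), towards the same side as the stand's orange guide at about (282,230). The pink cradle and the loose roller are decoys.

```bash
python3 - <<'E'
from h import *
import pickle
a=bot.read_camera("scene");b=bot.read_camera("top")
pickle.dump((a,b),open("p.pkl","wb"))
save(b,"t1.png",(250,120,390,260),4.2);save(a,"s1.png",(195,165,335,290),4.7)
E
```

```text
(no output)
```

View pics/t1.png

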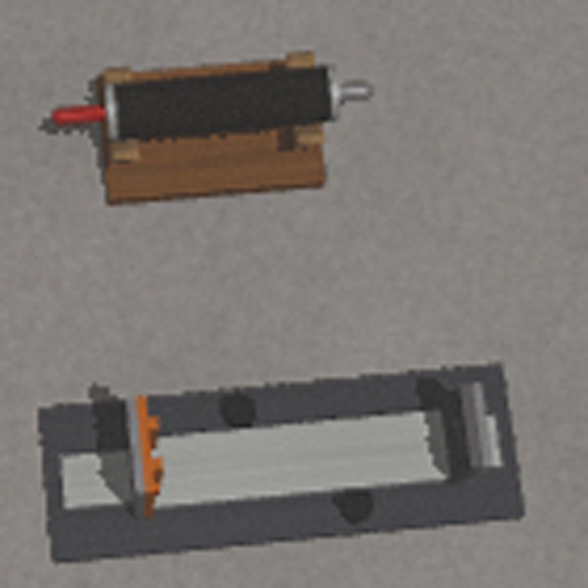

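View pics/s1.png

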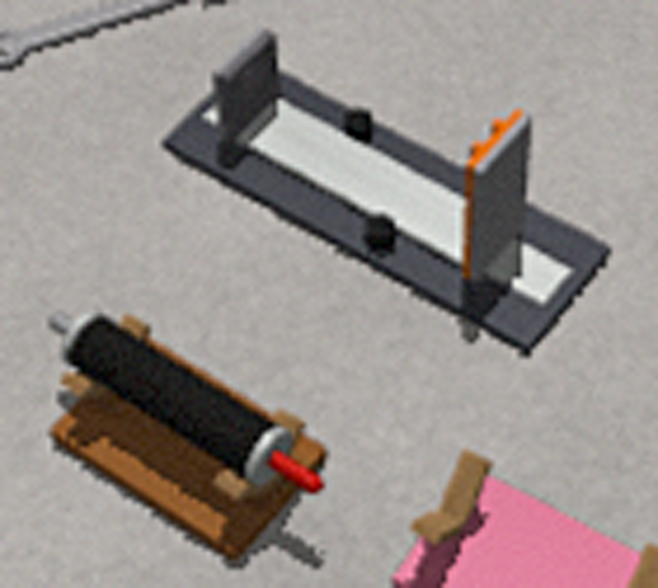

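The crops show the foot corners, the guide's orange face, the cup plate and both roller tips clearly. I'll fit poses to those pixels.

```bash
cat > fit.py <<'E'
from h import *
import pickle
from scipy.optimize import least_squares
np.set_printoptions(precision=4,suppress=True)
a,b=pickle.load(open("p.pkl","rb"))
tp=lambda u,v:(b,(250+(u+.5)/4.2-.5,120+(v+.5)/4.2-.5))
sc=lambda u,v:(a,(195+(u+.5)/4.7-.5,165+(v+.5)/4.7-.5))
def w(P,l): c,s=np.cos(P[2]),np.sin(P[2]); return [P[0]+c*l[0]-s*l[1],P[1]+s*l[0]+c*l[1],l[2]]
def fit(obs,x0):
    f=lambda P:np.concatenate([proj(p,w(P,l))-xy for (p,xy),l in obs])
    r=least_squares(f,x0,loss="soft_l1");print(r.x,"yaw deg",np.degrees(r.x[2]),"res",r.fun.reshape(-1,2).round(1).tolist());return r.x
F=fit([(tp(40,408),(.045,.135,.008)),(tp(502,364),(.045,-.135,.008)),(tp(524,517),(-.045,-.135,0)),(tp(55,562),(-.045,.135,0)),
 (sc(528,353),(.045,.135,0)),(sc(610,248),(-.045,.135,.008)),(sc(163,143),(.045,-.135,.008))],[.45,-.06,.2])
Ro=fit([(tp(53,117),(0,.0975,.049)),(tp(373,90),(0,-.0875,.049)),(sc(321,484),(0,.0975,.049)),(sc(52,321),(0,-.0875,.049))],[.64,0,.2])
if __name__=="__main__":
    print("per camera roller:")
    for p,q in((tp(53,117),tp(373,90)),(sc(321,484),sc(52,321))):
        A=pix2z(*p,.049);B=pix2z(*q,.049);print(A,B,np.linalg.norm(A-B),np.degrees(np.arctan2(-(A-B)[0],(A-B)[1])))
    for d in(-.014,0,.014):
        print(d)
        for n,l in(("guide face top",(.025,.085+d,.108)),("",(-.025,.085+d,.108)),("cup top",(.023,-.085+d,.068)),("",(-.023,-.085+d,.068))):
            X=w(F,l);print(n,"top crop",(proj(b,X)-[250,120]+.5)*4.2-.5,"scene crop",(proj(a,X)-[195,165]+.5)*4.7-.5)
E
python3 fit.py
```

```text
[ 0.4455 -0.0638  0.2437] yaw deg 13.963307600199514 res [[-0.3, -0.0], [0.4, -0.3], [-0.1, 0.3], [-0.4, 0.7], [-0.3, 1.0], [0.3, -0.2], [-1.0, -0.3]]
[ 0.6392 -0.0014  0.2414] yaw deg 13.831126291425154 res [[-0.2, 0.5], [0.1, -0.0], [0.1, 0.9], [-0.5, -0.6]]
per camera roller:
[0.6173 0.093  0.049 ] [ 0.66  -0.086  0.049] 0.18402849912150737 13.410772108569946
[0.6145 0.0912 0.049 ] [ 0.6602 -0.0839  0.049 ] 0.18101959011154084 14.618891221826951
-0.014
guide face top top crop [155.9664 395.183 ] scene crop [456.5168 161.1863]
 top crop [166.0855 491.391 ] scene crop [507.5922 105.5412]
cup top top crop [468.927  383.5032] scene crop [219.2922  77.5601]
 top crop [481.2509 467.4236] scene crop [267.5202  32.0531]
0
guide face top top crop [128.7864 397.8295] scene crop [477.9511 172.5357]
 top crop [138.5629 494.1065] scene crop [528.7454 116.3519]
cup top top crop [443.1842 386.0162] scene crop [237.9309  87.6156]
 top crop [455.2258 469.9938] scene crop [285.9835  41.703 ]
0.014
guide face top top crop [101.5868 400.4778] scene crop [499.5936 183.9954]
 top crop [111.02  496.824] scene crop [550.099 127.265]
cup top top crop [417.4236 388.5309] scene crop [256.7359  97.7608]
 top crop [429.1825 472.5658] scene crop [304.6081  51.4372]
```

```bash
cat >> h.py <<'E'
def goto(x,y,z,yaw):
    "tool-y heading yaw (deg), tool down -> row"
    o=bot.get_obs();q=o["tool_rot"];A=R.from_quat([q[1],q[2],q[3],q[0]])
    t=np.radians(yaw);ty=np.array([np.cos(t),np.sin(t),0]);tz=np.array([0,0,-1.])
    B=R.from_matrix(np.c_[np.cross(ty,tz),ty,tz])
    print("row",(A.inv()*B).as_rotvec().round(4),(A.inv().apply(np.array([x,y,z])-o["eef_pos"])*1000).round(1))
def st():
    o=bot.get_obs();q=o["tool_rot"];M=R.from_quat([q[1],q[2],q[3],q[0]]).as_matrix()
    print("t",round(o["t"],2),"p",o["eef_pos"].round(4),"yaw",np.degrees(np.arctan2(M[1,1],M[0,1])).round(2),"tilt",M[2,:2].round(4),"F",o["contact_force"].round(2),"w",round(o["gripper_width"],3),"q",o["q"].round(2))
E
python3 - <<'E'
from h import *
st();goto(.6392,-.0014,.15,13.9)
E
```

```text
t 0.9 p [0.1551 0.657  0.2313] yaw 76.72 tilt [0.0001 0.0001] F [ 0.11  0.91 -1.15] w 1.002 q [-1.45  0.48  0.02  1.56 -0.01  1.11 -0.08]
row [ 0.0000e+00 -1.0000e-04  1.0963e+00] [-622.5 -529.5   81.3]
```

{"fn": "jog_arm", "kwargs": {
  "motion": [
    [0,0,0.18,-50,-42,0,85],
    [0,0,0.36,-95,-80,0,85],
    [0,0,0.54,-140,-119,0,85],
    [0,0,0.72,-187,-159,0,85],
    [0,0,0.9,-233,-198,0,85],
    [0,0,1.0963,-280,-238,0,85],
    [0,0,1.0963,-327,-278,0,85],
    [0,0,1.0963,-374,-318,0,85],
    [0,0,1.0963,-421,-358,0,85],
    [0,0,1.0963,-468,-398,0,85]
  ],
  "grip_force": 50
}}

```text
t: 2.15
eef_pos: [0.5202, 0.1606, 0.2317]
tool_rot: [0.0, 0.616, 0.788, 0.001]
contact_force: [0.2, -0.1, 0.7]
gripper_width: 0.993
grasp_force: 0.0
```

```bash
python3 - <<'E'
from h import *
st();goto(.6392,-.0014,.12,13.9)
E
```

```text
t 2.15 p [0.5202 0.1606 0.2317] yaw 13.93 tilt [0.0006 0.001 ] F [ 0.16 -0.13  0.67] w 0.993 q [-0.81  0.28  0.48  1.9  -0.15  1.   -0.02]
row [ 0.001  -0.0006  0.0006] [-186.    76.4  111.7]
```

{"fn": "jog_arm", "kwargs": {
  "motion": [
    [0,0,0,-45,19,0,85],
    [0,0,0,-90,38,10,85],
    [0,0,0,-135,56,50,85],
    [0,0,0,-175,72,90,85],
    [0,0,0,-186,76.4,111.7,85],
    [0,0,0,-186,76.4,111.7,85],
    [0,0,0,-186,76.4,111.7,85]
  ]
}}

```text
t: 3.02
eef_pos: [0.6383, 0.0018, 0.1207]
tool_rot: [0.0, 0.616, 0.788, 0.001]
contact_force: [0.1, 0.1, 1.0]
gripper_width: 0.992
grasp_force: 0.0
```

```bash
python3 - <<'E'
from h import *
st();goto(.6392,-.0014,.030,13.9)
E
```

```text
t 3.02 p [0.6383 0.0018 0.1207] yaw 14.02 tilt [0.001  0.0015] F [0.11 0.06 0.97] w 0.992 q [-0.43  0.57  0.46  1.77 -0.32  0.88  0.42]
row [ 0.0015 -0.001   0.002 ] [-3.4 -0.  90.7]
```

{"fn": "jog_arm", "kwargs": {
  "motion": [
    [0.0015,-0.001,0.002,-3,0,30,85],
    [0.0015,-0.001,0.002,-3.4,0,60,85],
    [0.0015,-0.001,0.002,-3.4,0,80,85],
    [0.0015,-0.001,0.002,-3.4,0,90.7,85],
    [0.0015,-0.001,0.002,-3.4,0,90.7,60],
    [0.0015,-0.001,0.002,-3.4,0,90.7,45],
    [0.0015,-0.001,0.002,-3.4,0,90.7,38],
    [0.0015,-0.001,0.002,-3.4,0,90.7,38]
  ],
  "grip_force": 20
}}

```text
t: 4.03
eef_pos: [0.6391, -0.0034, 0.0294]
tool_rot: [0.0, 0.617, 0.787, -0.001]
contact_force: [0.3, -0.1, -0.4]
gripper_width: 0.443
grasp_force: 0.0
```

```bash
python3 - <<'E'
from h import *
st()
a=bot.read_camera("scene");b=bot.read_camera("top")
import pickle;pickle.dump((a,b),open("p2.pkl","wb"))
for p in(a,b):
    for th in("pin_tip","stub_tip"):
        for r in bot.tip_of(th,p)[:2]: print(th,np.round(r["xy"],1),round(r["score"],2))
E
```

```text
t 4.03 p [ 0.6391 -0.0034  0.0294] yaw 13.78 tilt [-0.001  -0.0006] F [ 0.29 -0.08 -0.43] w 0.443 q [-0.38  0.7   0.4   1.8  -0.39  0.72  0.47]
pin_tip [261.7 269.8] 0.61
pin_tip [279.7 357.1] 0.53
stub_tip [204.7 228.5] 0.89
stub_tip [417.9 257.7] 0.7
pin_tip [109.2 374.5] 0.59
stub_tip [337.2 140.7] 0.82
```

{"fn": "jog_arm", "kwargs": {
  "motion": [
    [0,0,0,0,0,0,34],
    [0,0,0,0,0,0,30],
    [0,0,0,0,0,0,20]
  ],
  "grip_force": 20
}}

```text
t: 4.7
eef_pos: [0.6409, -0.0029, 0.0296]
tool_rot: [0.001, 0.617, 0.787, 0.0]
contact_force: [5.2, 1.3, -0.1]
gripper_width: 0.368
grasp_force: 21.3
```

{"fn": "jog_arm", "kwargs": {
  "motion": [
    [0,0,0,0,1.9,0,20],
    [0,0,0,0,1.9,0,15],
    [0,0,0,0,1.9,0,15]
  ],
  "grip_force": 60
}}

```text
t: 5.08
eef_pos: [0.641, -0.0029, 0.0297]
tool_rot: [-0.0, 0.617, 0.787, -0.001]
contact_force: [0.7, 1.4, 7.0]
gripper_width: 0.357
grasp_force: 59.1
```

```bash
python3 - <<'E'
from h import *
st();print(bot.get_obs()["grasp_force"])
E
```

```text
t 5.08 p [ 0.641  -0.0029  0.0297] yaw 13.79 tilt [-0.0007 -0.0009] F [0.71 1.43 7.05] w 0.357 q [-0.38  0.7   0.4   1.8  -0.39  0.73  0.47]
59.117478132247925
```

{"fn": "jog_arm", "kwargs": {
  "motion": [
    [0,0,0,0,0,-2,15],
    [0,0,0,0,0,-6,15],
    [0,0,0,0,0,-20,15],
    [0,0,0,0,0,-45,15],
    [0,0,0,0,0,-75,15],
    [0,0,0,0,0,-100,15],
    [0,0,0,0,0,-110,15],
    [0,0,0,0,0,-110,15],
    [0,0,0,0,0,-110,15]
  ]
}}

```text
t: 6.2
eef_pos: [0.6399, -0.0027, 0.1378]
tool_rot: [-0.001, 0.617, 0.787, -0.002]
contact_force: [0.2, -0.8, -2.3]
gripper_width: 0.354
grasp_force: 59.6
```

```bash
python3 - <<'E'
from h import *
st();print(bot.get_obs()["grasp_force"])
F=[.4455,-.0638];t=np.radians(13.96)
# roller foot-y: first stand-off: origin at foot y=-28 (pin tip at 69.5)
l=-.028
goto(F[0]-np.sin(t)*l,F[1]+np.cos(t)*l,.139,13.96)
a=bot.read_camera("scene");b=bot.read_camera("top")
for p in(a,b):
    for th in("pin_tip","stub_tip"):
        for r in bot.tip_of(th,p)[:2]: print(th,np.round(r["xy"],1),round(r["score"],2),pix2z(p,r["xy"],.158))
E
```

```text
t 6.2 p [ 0.6399 -0.0027  0.1378] yaw 13.8 tilt [-0.0006 -0.0035] F [ 0.21 -0.77 -2.32] w 0.354 q [-0.44  0.56  0.48  1.75 -0.31  0.91  0.41]
59.556570053100586
row [-0.0035  0.0006 -0.0028] [ -41.  -203.3   -0.5]
pin_tip [485.5 215.4] 0.51 [0.17577871 0.37372512 0.158     ]
stub_tip [196.3 201.9] 0.76 [ 0.65928039 -0.0973873   0.158     ]
stub_tip [415.  256.9] 0.74 [0.39120524 0.33785748 0.158     ]
stub_tip [348.8 121.2] 0.65 [ 0.66037838 -0.09193667  0.158     ]
```

{"fn": "jog_arm", "kwargs": {
  "motion": [
    [0,0,0,-6,-30,0,15],
    [0,0,0,-14,-70,0,15],
    [0,0,0,-23,-115,0,15],
    [0,0,0,-31,-155,0,15],
    [-0.0035,0.0006,-0.0028,-37,-185,0,15],
    [-0.0035,0.0006,-0.0028,-41,-203.3,0,15],
    [-0.0035,0.0006,-0.0028,-41,-203.3,0,15],
    [-0.0035,0.0006,-0.0028,-41,-203.3,0,15]
  ]
}}

```text
t: 7.5
eef_pos: [0.4547, -0.0905, 0.1395]
tool_rot: [0.001, 0.616, 0.788, 0.001]
contact_force: [-0.2, -0.8, -1.8]
gripper_width: 0.354
grasp_force: 59.8
```

```bash
python3 - <<'E'
from h import *
import pickle
st()
a=bot.read_camera("scene");b=bot.read_camera("top")
pickle.dump((a,b),open("p3.pkl","wb"))
save(b,"t3.png",(250,170,390,270),5.6);save(a,"s3.png",(195,120,345,240),5)
for p in(a,b):
    for th in("pin_tip","stub_tip"):
        for r in bot.tip_of(th,p)[:2]: print(th,np.round(r["xy"],1),round(r["score"],2),pix2z(p,r["xy"],.158))
E
```

```text
t 7.5 p [ 0.4547 -0.0905  0.1395] yaw 14.01 tilt [-0.0009  0.0035] F [-0.2  -0.85 -1.78] w 0.354 q [-0.4   0.28  0.54  2.17 -0.21  0.75  0.53]
pin_tip [298.7 182.4] 0.56 [0.43320805 0.01395623 0.158     ]
pin_tip [485.3 217.8] 0.49 [0.18242317 0.37734142 0.158     ]
stub_tip [414.4 256.9] 0.86 [0.39217735 0.33701758 0.158     ]
stub_tip [237.1 148.9] 0.62 [ 0.47534051 -0.18286873  0.158     ]
pin_tip [109.7 374.6] 0.67 [0.09326193 0.29226387 0.158     ]
pin_tip [288.2 222.5] 0.4 [0.42464036 0.00506884 0.158     ]
stub_tip [152.5 271.4] 0.69 [0.29010265 0.25412304 0.158     ]
```

View pics/t3.png

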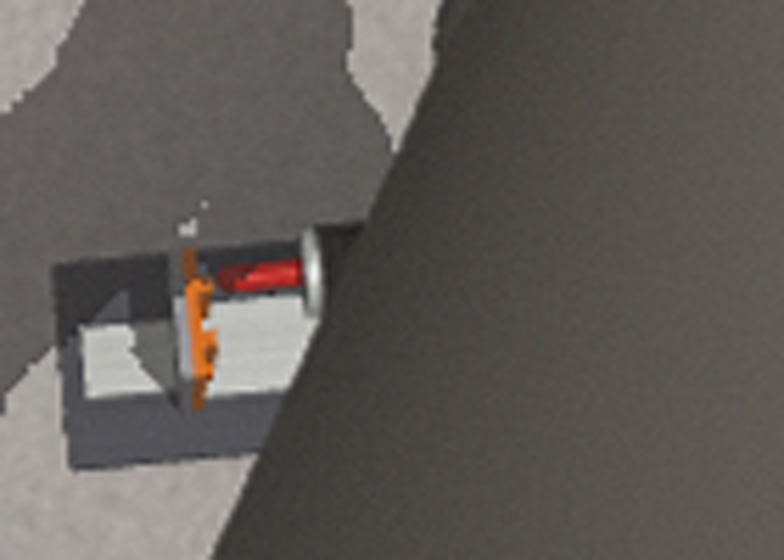

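View pics/s3.png

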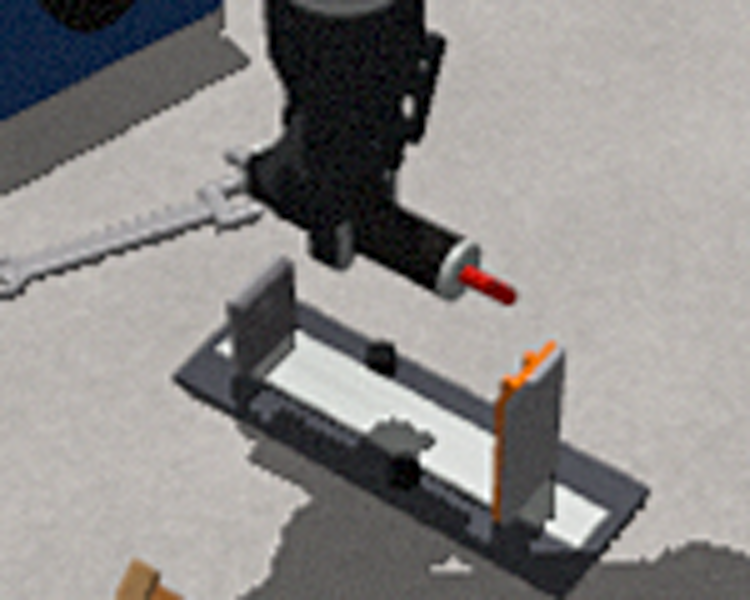

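The roller is held level. In the top crop the pin tip is at about (214,280) and the guide's channel gap at about (207,328). In the scene crop they are at about (516,297) and (523,368).

```bash
python3 - <<'E'
from h import *
import pickle
np.set_printoptions(precision=4,suppress=True)
a,b=pickle.load(open("p3.pkl","rb"))
hsv=lambda p:cv2.cvtColor(np.array(p["pixels"]),cv2.COLOR_RGB2HSV)
tp=lambda u,v:(b,(250+(u+.5)/5.6-.5,170+(v+.5)/5.6-.5))
sc=lambda u,v:(a,(195+(u+.5)/5-.5,120+(v+.5)/5-.5))
F=np.array([.4455,-.0638]);t=np.radians(13.96);Rm=np.array([[np.cos(t),-np.sin(t)],[np.sin(t),np.cos(t)]])
def loc(p,z): X=pix2z(p[0],p[1],z);return (Rm.T@(X[:2]-F))*1000
for n,p,z in(("top pin tip",tp(214,280),.158),("top pin base",tp(300,272),.158),("sc pin tip",sc(516,297),.158),("sc pin base",sc(463,272),.158),
 ("top orange end hi",tp(184,250),.108),("top orange end lo",tp(198,408),.108),("top gap",tp(203,328),.108),
 ("sc orange end lo",sc(555,345),.108),("sc orange end hi",sc(500,392),.108),("sc gap",sc(521,370),.108),("cup inner top near",sc(240,308),.068),("cup inner top far",sc(295,262),.068)): print(n,loc(p,z))
o=bot.get_obs();print("tcp foot",(Rm.T@(o["eef_pos"][:2]-F))*1000)
# orange masks
for n,p in(("top",b),("sc",a)):
    h=hsv(p);x0,y0,x1,y1=(270,205,295,250) if n=="top" else (285,180,312,235)
    m=(h[y0:y1,x0:x1,0]>6)&(h[y0:y1,x0:x1,0]<18)&(h[y0:y1,x0:x1,1]>150)&(h[y0:y1,x0:x1,2]>70)
    for i,r in enumerate(m):
        k=np.flatnonzero(r)
        if len(k): print(n,y0+i,x0+k.min(),x0+k.max(),end="; ")
    print()
E
```

```text
top pin tip [ 2.3748 72.0465]
top pin base [ 2.2299 40.9626]
sc pin tip [-1.4861 70.1466]
sc pin base [-0.4649 38.7377]
top orange end hi [24.7536 80.3651]
top orange end lo [-36.5332  81.2031]
top gap [-6.1965 76.1946]
sc orange end lo [-25.0009  80.3658]
sc orange end hi [18.263  75.2548]
sc gap [-0.369  75.6308]
cup inner top near [ 21.1257 -95.7458]
cup inner top far [-24.6036 -92.8084]
tcp foot [  1.2534 -28.2   ]
top 215 283 284; top 216 283 283; top 217 283 284; top 218 283 284; top 219 283 284; top 220 284 286; top 221 283 287; top 222 283 287; top 223 284 286; top 224 284 286; top 225 284 286; top 226 284 286; top 227 284 285; top 228 284 285; top 229 284 287; top 230 284 287; top 231 284 288; top 232 284 288; top 233 285 287; top 234 285 287; top 235 285 287; top 236 285 287; top 237 285 287; top 238 285 285; top 239 285 285; top 240 285 285; top 241 285 285; top 242 285 285; 
sc 189 304 305; sc 190 303 304; sc 191 300 303; sc 192 300 302; sc 193 300 301; sc 194 299 300; sc 195 296 299; sc 196 296 299; sc 197 296 298; sc 198 296 297; sc 199 295 296; sc 200 295 295; sc 201 294 295; sc 202 294 295; sc 203 294 295; sc 204 294 295; sc 205 294 295; sc 206 294 294; sc 208 295 295; sc 210 294 295; sc 211 294 294; sc 212 294 294; sc 213 294 294; sc 214 294 294; sc 215 294 294; sc 216 294 294; sc 217 294 294; sc 218 294 294; sc 219 294 294; sc 220 294 294; sc 221 294 294; sc 222 293 294; sc 223 294 294;
```

```bash
python3 - <<'E'
from h import *
import pickle
np.set_printoptions(precision=1,suppress=True)
a,b=pickle.load(open("p3.pkl","rb"))
F=np.array([.4455,-.0638]);t=np.radians(13.96);Rm=np.array([[np.cos(t),-np.sin(t)],[np.sin(t),np.cos(t)]])
def loc(p,xy,z): X=pix2z(p,xy,z);return (Rm.T@(X[:2]-F))*1000
for r in(214.5,219.5,222.5,225.5,228.5,232.5): print("top row",r,loc(b,(285.5,r),.108))
for q in((300,191.5),(298,194),(296,196),(306,188.5),(294.5,199)): print("sc",q,loc(a,q,.108))
# red mask lines
for n,p,bx in(("top",b,(280,210,310,226)),("sc",a,(283,168,303,184))):
    h=cv2.cvtColor(np.array(p["pixels"]),cv2.COLOR_RGB2HSV)[bx[1]:bx[3],bx[0]:bx[2]]
    m=((h[...,0]<5)|(h[...,0]>173))&(h[...,1]>140)&(h[...,2]>40)
    ys,xs=np.nonzero(m);print(n,len(xs),xs.min()+bx[0],xs.max()+bx[0])
    for x in range(xs.min(),xs.max()+1):
        y=ys[xs==x]+bx[1]
        if len(y) and x%4==0: print(x+bx[0],y.min(),y.max(),loc(p,(x+bx[0],y.mean()),.158))
E
```

```text
top row 214.5 [23.5 73.9]
top row 219.5 [12.6 75. ]
top row 222.5 [ 6.1 75.7]
top row 225.5 [-0.4 76.3]
top row 228.5 [-6.9 77. ]
top row 232.5 [-15.4  77.9]
sc (300, 191.5) [-8.2 74.1]
sc (298, 194) [ 2.  74.7]
sc (296, 196) [10.6 74.4]
sc (306, 188.5) [-25.9  81. ]
sc (294.5, 199) [21.2 76.9]
top 64 289 303
292 218 221 [ 1.7 63.6]
296 217 221 [ 1.9 55.5]
300 217 220 [ 2.2 47.4]
sc 36 287 297
287 174 176 [ 2.7 40.3]
291 175 177 [-0.2 50.5]
295 177 179 [-0.3 62.5]
```

{"fn": "jog_arm", "kwargs": {
  "motion": [
    [0,0,0,0,-0.9,10,15],
    [0,0,0,0,-0.9,25,15],
    [0.003,-0.002,0,0,-0.9,42,15],
    [0.003,-0.002,0,0,-0.9,58,15],
    [0.003,-0.002,0,0,-0.9,66,15],
    [0.003,-0.002,0,0,-0.9,69,15],
    [0.003,-0.002,0,0,-0.9,69,15],
    [0.003,-0.002,0,0,-0.9,69,15]
  ]
}}

```text
t: 8.8
eef_pos: [0.4528, -0.0913, 0.0706]
tool_rot: [0.001, 0.616, 0.788, -0.001]
contact_force: [-0.2, 0.0, -2.2]
gripper_width: 0.359
grasp_force: 59.8
```

```bash
cat >> h.py <<'E'
def ff():
    st();o=bot.get_obs();F=np.array([.4455,-.0638]);t=np.radians(13.96);Rm=np.array([[np.cos(t),-np.sin(t)],[np.sin(t),np.cos(t)]])
    print("foot mm",((Rm.T@(o["eef_pos"][:2]-F))*1000).round(2),"F foot",(Rm.T@o["contact_force"][:2]).round(2),"M foot",(Rm.T@o["torque"][:2]).round(3),o["torque"][2].round(3))
E
python3 - <<'E'
from h import *
ff()
a=bot.read_camera("scene");b=bot.read_camera("top")
im=np.hstack([cv2.resize(np.array(p["pixels"])[y0:y1,x0:x1],(400,400),interpolation=cv2.INTER_CUBIC) for p,x0,y0,x1,y1 in((b,265,190,325,250),(a,235,140,325,230))])
cv2.imwrite("pics/c4.png",im[...,::-1])
E
```

```text
t 8.8 p [ 0.4528 -0.0913  0.0706] yaw 13.95 tilt [-0.0025 -0.0001] F [-0.16  0.01 -2.23] w 0.359 q [-0.33  0.41  0.47  2.21 -0.32  0.59  0.63]
foot mm [  0.41 -28.45] F foot [-0.16  0.05] M foot [-0.016  0.026] -0.039
```

View pics/c4.png

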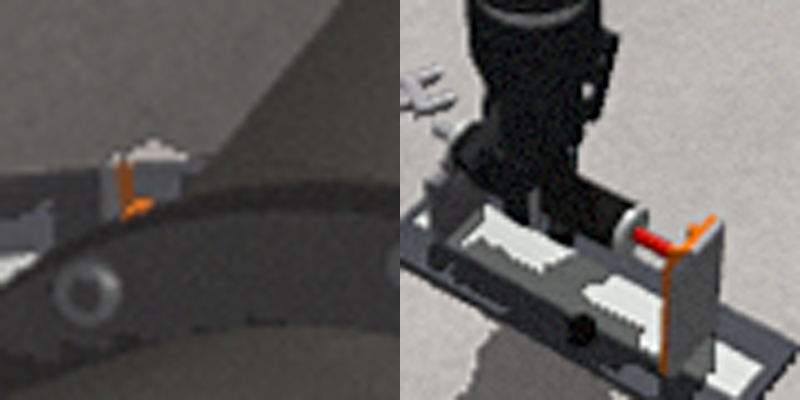

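The scene crop shows the pin tip (column 670, row 250) just in front of the guide and level inside the channel's height range. I'll feel forward now.

{"fn": "jog_arm", "kwargs": {
  "motion": [
    [0,0,0,1.5,0,0,15],
    [0,0,0,3,0,0,15],
    [0,0,0,4.5,0,0,15],
    [0,0,0,6,0,0,15],
    [0,0,0,7.5,0,0,15],
    [0,0,0,8.5,0,0,15],
    [0,0,0,8.5,0,0,15]
  ]
}}

```text
t: 9.78
eef_pos: [0.4505, -0.0833, 0.0703]
tool_rot: [0.001, 0.616, 0.788, -0.001]
contact_force: [1.1, -4.8, -2.6]
gripper_width: 0.359
grasp_force: 59.8
```

```bash
python3 -c "
from h import *
ff()"
```

```text
t 9.78 p [ 0.4505 -0.0833  0.0703] yaw 13.94 tilt [-0.0028 -0.0007] F [ 1.05 -4.81 -2.65] w 0.359 q [-0.34  0.4   0.47  2.22 -0.32  0.58  0.61]
foot mm [  0.1  -20.15] F foot [-0.14 -4.92] M foot [-0.82   0.022] 0.013
```

{"fn": "jog_arm", "kwargs": {
  "motion": [
    [0,0,0,0,1,0,15],
    [0,0,0,0,2,0,15],
    [0,0,0,0,3,0,15],
    [0,0,0,0,3,0,15]
  ]
}}

```text
t: 10.28
eef_pos: [0.4534, -0.0823, 0.0702]
tool_rot: [0.001, 0.616, 0.788, -0.001]
contact_force: [0.5, -3.9, -3.2]
gripper_width: 0.355
grasp_force: 59.7
```

```bash
python3 -c "
from h import *
ff()"
```

```text
t 10.28 p [ 0.4534 -0.0823  0.0702] yaw 13.95 tilt [-0.0025 -0.0008] F [ 0.54 -3.88 -3.25] w 0.355 q [-0.35  0.41  0.47  2.21 -0.32  0.59  0.61]
foot mm [  3.23 -19.87] F foot [-0.41 -3.9 ] M foot [-0.872  0.096] 0.003
```

{"fn": "jog_arm", "kwargs": {
  "motion": [
    [0,0,0,0,-1.5,0,15],
    [0,0,0,0,-3,0,15],
    [0,0,0,0,-4.5,0,15],
    [0,0,0,0,-6,0,15],
    [0,0,0,0,-6,0,15]
  ]
}}

```text
t: 10.9
eef_pos: [0.4476, -0.0838, 0.0703]
tool_rot: [0.001, 0.616, 0.788, -0.001]
contact_force: [2.5, -3.2, -3.3]
gripper_width: 0.36
grasp_force: 59.8
```

```bash
python3 -c "
from h import *
ff()"
```

```text
t 10.9 p [ 0.4476 -0.0838  0.0703] yaw 13.94 tilt [-0.0025 -0.0004] F [ 2.46 -3.23 -3.34] w 0.36 q [-0.34  0.4   0.47  2.22 -0.32  0.58  0.61]
foot mm [ -2.76 -19.9 ] F foot [ 1.61 -3.73] M foot [-0.844 -0.283] -0.115
```

{"fn": "jog_arm", "kwargs": {
  "motion": [
    [0,0,0,0,2,0,15],
    [0,0,0,0,4,0,15],
    [0,0,0,0,6,0,15],
    [0,0,0,0,7.5,0,15],
    [0,0,0,0,7.5,0,15]
  ]
}}

```text
t: 11.52
eef_pos: [0.454, -0.082, 0.0699]
tool_rot: [0.0, 0.616, 0.788, -0.002]
contact_force: [-1.1, -4.2, -3.2]
gripper_width: 0.359
grasp_force: 59.7
```

```bash
python3 -c "
from h import *
ff()"
```

```text
t 11.53 p [ 0.454  -0.082   0.0699] yaw 13.97 tilt [-0.0021 -0.0024] F [-1.09 -4.18 -3.22] w 0.359 q [-0.35  0.41  0.47  2.21 -0.32  0.59  0.61]
foot mm [  3.88 -19.69] F foot [-2.07 -3.79] M foot [-0.808  0.553] 0.215
```

{"fn": "jog_arm", "kwargs": {
  "motion": [
    [0,0,0,0,-2,0,15],
    [0,0,0,1,-4.1,0,15],
    [0,0,0,3,-4.1,0,15],
    [0,0,0,5,-4.1,0,15],
    [0,0,0,7,-4.1,0,15],
    [0,0,0,8,-4.1,0,15],
    [0,0,0,8,-4.1,0,15]
  ]
}}

```text
t: 12.4
eef_pos: [0.4493, -0.0756, 0.0704]
tool_rot: [0.001, 0.616, 0.788, -0.001]
contact_force: [1.0, -6.5, -2.4]
gripper_width: 0.356
grasp_force: 59.8
```

```bash
cat >> h.py <<'E'
def avg(n=5):
    F=np.array([.4455,-.0638]);t=np.radians(13.96);c,s=np.cos(t),np.sin(t);Q=np.array([[c,s,0],[-s,c,0],[0,0,1]]);L=[]
    for i in range(n):
        bot.read_camera("top");o=bot.get_obs();p=o["eef_pos"]-[F[0],F[1],0]
        L.append(np.r_[Q@p*1000,Q@o["contact_force"],Q@o["torque"]])
    L=np.array(L);print("pos",L[:,:3].mean(0).round(2),"F",L[:,3:6].mean(0).round(2),"sd",L[:,3:6].std(0).round(2),"M",L[:,6:].mean(0).round(3))
E
python3 -c "
from h import *
avg();ff()"
```

```text
pos [  0.76 -12.41  70.39] F [ 0.22 -6.6  -2.32] sd [0.26 0.55 0.39] M [-1.333 -0.061 -0.038]
t 12.65 p [ 0.4493 -0.0757  0.0704] yaw 13.93 tilt [-0.0034 -0.    ] F [ 1.67 -5.73 -2.01] w 0.357 q [-0.36  0.4   0.47  2.22 -0.32  0.58  0.59]
foot mm [  0.77 -12.45] F foot [ 0.24 -5.96] M foot [-1.325 -0.113] -0.053
```

{"fn": "jog_arm", "kwargs": {
  "motion": [
    [0,0,0,1.5,-0.2,0,15],
    [0,0,0,3,-0.2,0,15],
    [0,0,0,4.5,-0.2,0,15],
    [0,0,0,6,-0.2,0,15],
    [0,0,0,6.7,-0.2,0,15],
    [0,0,0,6.7,-0.2,0,15]
  ]
}}

```text
t: 13.4
eef_pos: [0.4478, -0.0698, 0.0705]
tool_rot: [0.002, 0.616, 0.787, -0.001]
contact_force: [3.2, -7.9, -2.3]
gripper_width: 0.356
grasp_force: 59.8
```

```bash
python3 - <<'E'
from h import *
avg(4);ff()
a=bot.read_camera("scene")
save(a,"s5.png",(215,130,325,230),6)
E
```

```text
pos [ 0.75 -6.39 70.5 ] F [ 0.28 -8.84 -2.79] sd [0.47 0.17 1.09] M [-1.748 -0.068 -0.006]
t 13.6 p [ 0.4478 -0.0699  0.0705] yaw 13.89 tilt [-0.0042  0.0006] F [ 3.16 -8.52 -4.09] w 0.357 q [-0.38  0.39  0.47  2.23 -0.32  0.58  0.58]
foot mm [ 0.75 -6.42] F foot [ 1.01 -9.03] M foot [-1.747 -0.072] -0.05
```

View pics/s5.png

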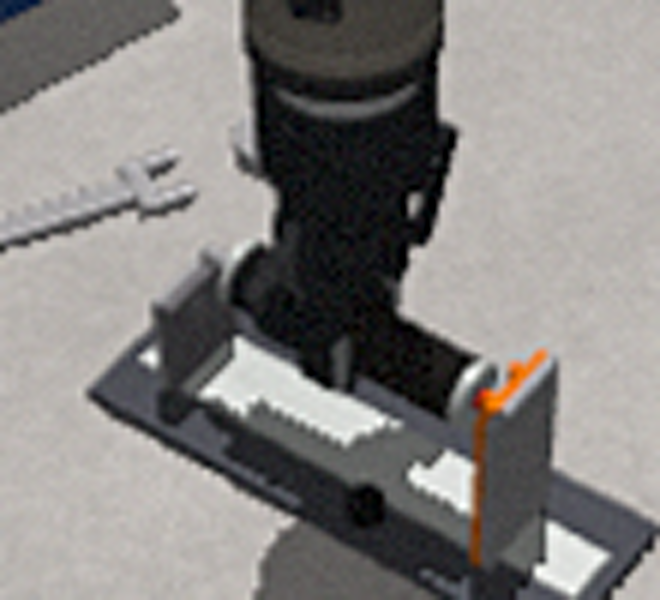

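Spring is about 18 mm in (about 9 N). In the scene crop the pin is fully in the channel near (480,400) and the tube end is just inboard of the cup plate. Descending past the cup's rim.

{"fn": "jog_arm", "kwargs": {
  "motion": [
    [0,0,0,0,0,4,15],
    [0,0,0,0,0,8,15],
    [0,0,0,0,0,12,15],
    [0,0,0,0,0,14,15],
    [0,0,0,0,0,16,15],
    [0,0,0,0,0,18,15],
    [0,0,0,0,0,20,15],
    [0,0,0,0,0,20,15]
  ]
}}

```text
t: 14.65
eef_pos: [0.448, -0.0699, 0.0505]
tool_rot: [0.002, 0.616, 0.787, -0.001]
contact_force: [2.3, -8.8, -1.6]
gripper_width: 0.36
grasp_force: 59.9
```

```bash
python3 -c "
from h import *
avg(3);ff()"
```

```text
pos [ 0.92 -6.53 50.56] F [ 0.2  -8.62 -1.78] sd [0.29 0.43 0.63] M [-1.666 -0.055 -0.022]
t 14.8 p [ 0.448  -0.0699  0.0506] yaw 13.89 tilt [-0.0043  0.0009] F [ 2.25 -8.24 -2.66] w 0.355 q [-0.35  0.43  0.44  2.24 -0.35  0.53  0.61]
foot mm [ 0.93 -6.53] F foot [ 0.19 -8.54] M foot [-1.617 -0.083] -0.015
```

{"fn": "jog_arm", "kwargs": {
  "motion": [
    [0,0.002,0,0,-0.2,3,15],
    [0,0.004,0.001,0,-0.4,6,15],
    [0,0.004,0.001,0,-0.4,9,15],
    [0,0.004,0.001,0,-0.4,12,15],
    [0,0.004,0.001,0,-0.4,14,15],
    [0,0.004,0.001,0,-0.4,16,15],
    [0,0.004,0.001,0,-0.4,17.8,15],
    [0,0.004,0.001,0,-0.4,17.8,15]
  ]
}}

```text
t: 15.8
eef_pos: [0.4473, -0.0696, 0.0326]
tool_rot: [-0.0, 0.617, 0.787, 0.0]
contact_force: [1.0, -7.6, -1.2]
gripper_width: 0.358
grasp_force: 60.0
```

```bash
python3 -c "
from h import *
avg(3);ff()"
```

```text
pos [ 0.36 -6.07 32.63] F [-0.25 -6.43 -1.58] sd [0.39 0.32 0.55] M [-1.349 -0.073 -0.026]
t 15.95 p [ 0.4473 -0.0696  0.0326] yaw 13.85 tilt [0.0004 0.0004] F [ 1.07 -6.82 -2.24] w 0.358 q [-0.32  0.47  0.41  2.24 -0.39  0.49  0.64]
foot mm [ 0.39 -6.06] F foot [-0.61 -6.88] M foot [-1.353 -0.08 ] -0.028
```

{"fn": "jog_arm", "kwargs": {
  "motion": [
    [0,0,0,-1,0,0,15],
    [0,0,0,-2,0,0,15],
    [0,0,0,-3,0,0,15],
    [0,0,0,-4,0,0,15],
    [0,0,0,-5,0,0,15],
    [0,0,0,-6,0,0,15],
    [0,0,0,-6,0,0,15]
  ]
}}

```text
t: 16.82
eef_pos: [0.4486, -0.0749, 0.0326]
tool_rot: [-0.0, 0.617, 0.787, 0.0]
contact_force: [0.9, -4.5, -2.2]
gripper_width: 0.354
grasp_force: 60.0
```

```bash
python3 -c "
from h import *
avg(3);ff()"
```

```text
pos [  0.33 -11.45  32.57] F [-0.3  -5.56 -2.5 ] sd [0.57 0.25 0.24] M [-0.985 -0.069 -0.036]
t 16.98 p [ 0.4486 -0.0748  0.0326] yaw 13.87 tilt [0.0012 0.    ] F [ 0.7  -5.9  -2.57] w 0.354 q [-0.3   0.47  0.4   2.24 -0.39  0.5   0.65]
foot mm [  0.33 -11.45] F foot [-0.75 -5.89] M foot [-0.943 -0.098] -0.017
```

{"fn": "jog_arm", "kwargs": {
  "motion": [
    [0,0,0,-1,0,0,15],
    [0,0,0,-2,0,0,15],
    [0,0,0,-3,0,0,15],
    [0,0,0,-3.7,0,0,15],
    [0,0,0,-3.7,0,0,15]
  ]
}}

```text
t: 17.6
eef_pos: [0.4488, -0.0783, 0.0323]
tool_rot: [-0.001, 0.616, 0.787, 0.0]
contact_force: [1.6, -3.0, -2.5]
gripper_width: 0.357
grasp_force: 60.1
```

```bash
python3 -c "
from h import *
avg(3);ff()"
```

```text
pos [ -0.27 -14.82  32.31] F [ 1.38 -3.84 -2.15] sd [0.33 0.4  0.45] M [-0.768 -0.144 -0.054]
t 17.75 p [ 0.4488 -0.0782  0.0323] yaw 13.9 tilt [ 0.0018 -0.0012] F [ 2.21 -2.88 -2.75] w 0.353 q [-0.29  0.47  0.4   2.24 -0.39  0.5   0.66]
foot mm [ -0.28 -14.79] F foot [ 1.45 -3.33] M foot [-0.778 -0.156] -0.08
```

{"fn": "jog_arm", "kwargs": {
  "motion": [
    [0,0,0,0,0.8,0,15],
    [0,0,0,-0.6,0.8,0,15],
    [0,0,0,-0.6,0.8,0,15]
  ]
}}

```text
t: 18.12
eef_pos: [0.4494, -0.0787, 0.0322]
tool_rot: [-0.001, 0.616, 0.787, -0.0]
contact_force: [-0.4, -2.8, -2.8]
gripper_width: 0.357
grasp_force: 60.0
```

```bash
python3 -c "
from h import *
avg(3);ff()"
```

```text
pos [  0.29 -15.41  32.26] F [-0.74 -3.76 -2.23] sd [0.54 0.1  0.45] M [-0.68   0.151  0.079]
t 18.27 p [ 0.4495 -0.0787  0.0323] yaw 13.9 tilt [ 0.0018 -0.0015] F [ 0.22 -3.67 -2.81] w 0.356 q [-0.29  0.47  0.4   2.23 -0.39  0.5   0.66]
foot mm [  0.32 -15.41] F foot [-0.67 -3.61] M foot [-0.654  0.111] 0.036
```

{"fn": "jog_arm", "kwargs": {
  "motion": [
    [0,0,0,-0.5,-0.2,0,15],
    [0,0,0,-1,-0.2,0,15],
    [0,0,0,-1,-0.2,0,15]
  ]
}}

```text
t: 18.65
eef_pos: [0.4496, -0.079, 0.0322]
tool_rot: [-0.002, 0.616, 0.788, 0.0]
contact_force: [-1.7, 1.2, -1.7]
gripper_width: 0.353
grasp_force: 60.0
```

```bash
python3 -c "
from h import *
avg(3);ff()"
```

```text
pos [  0.31 -15.8   32.27] F [-0.06  0.84 -2.06] sd [0.04 0.26 0.76] M [0.291 0.042 0.001]
t 18.8 p [ 0.4496 -0.0791  0.0323] yaw 13.93 tilt [ 0.0025 -0.0015] F [-0.39  1.12 -2.95] w 0.354 q [-0.29  0.47  0.4   2.23 -0.39  0.5   0.66]
foot mm [  0.29 -15.8 ] F foot [-0.11  1.18] M foot [0.335 0.008] 0.007
```

Stub is bottomed: the axial force went to about 0 at the predicted home position. Lower until the tips rest on the cup floors, so it doesn't drop on release.

{"fn": "jog_arm", "kwargs": {
  "motion": [
    [0,0,0,0.2,0,0.6,15],
    [0,0,0,0.2,0,1.2,15],
    [0,0,0,0.2,0,1.2,15]
  ]
}}

```text
t: 19.18
eef_pos: [0.4498, -0.0791, 0.031]
tool_rot: [-0.001, 0.616, 0.788, 0.0]
contact_force: [-0.1, 3.9, -1.9]
gripper_width: 0.357
grasp_force: 60.1
```

```bash
python3 -c "
from h import *
avg(3);ff()"
```

```text
pos [  0.44 -15.93  31.06] F [ 0.56  4.02 -2.47] sd [0.3  0.56 0.51] M [ 0.676 -0.129  0.031]
t 19.32 p [ 0.4498 -0.0792  0.0311] yaw 13.92 tilt [ 0.002  -0.0012] F [-0.26  4.78 -3.01] w 0.359 q [-0.29  0.48  0.4   2.23 -0.39  0.5   0.66]
foot mm [  0.44 -15.93] F foot [0.9 4.7] M foot [ 0.711 -0.152] 0.034
```

{"fn": "jog_arm", "kwargs": {
  "motion": [
    [0,0,0,0.4,0,0.4,15],
    [0,0,0,0.4,0,0.8,15],
    [0,0,0,0.4,0,0.8,15]
  ]
}}

```text
t: 19.7
eef_pos: [0.4498, -0.0791, 0.0306]
tool_rot: [-0.001, 0.616, 0.787, 0.0]
contact_force: [-1.7, 4.3, 4.1]
gripper_width: 0.359
grasp_force: 60.6
```

```bash
python3 -c "
from h import *
avg(3);ff()"
```

```text
pos [  0.5  -15.93  30.55] F [-0.38  4.06  5.27] sd [0.33 0.22 0.35] M [0.756 0.161 0.026]
t 19.85 p [ 0.4498 -0.0791  0.0305] yaw 13.89 tilt [ 0.0017 -0.0007] F [-1.41  3.65  5.58] w 0.357 q [-0.29  0.48  0.4   2.23 -0.39  0.5   0.66]
foot mm [  0.49 -15.93] F foot [-0.49  3.88] M foot [0.749 0.151] 0.022
```

{"fn": "jog_arm", "kwargs": {
  "motion": [
    [0,0,0,0.3,0,-0.4,15],
    [0,0,0,0.3,0,-0.4,15]
  ],
  "grip_force": 20
}}

```text
t: 20.1
eef_pos: [0.4498, -0.0791, 0.0307]
tool_rot: [-0.001, 0.616, 0.787, 0.0]
contact_force: [-0.3, 2.2, 1.7]
gripper_width: 0.354
grasp_force: 60.5
```

```bash
python3 -c "
from h import *
avg(3);ff()"
```

```text
pos [  0.5  -15.88  30.76] F [-0.24  2.17  1.  ] sd [0.52 0.29 0.42] M [ 0.364 -0.049  0.083]
t 20.25 p [ 0.4498 -0.0791  0.0308] yaw 13.89 tilt [ 0.0012 -0.0007] F [-0.8   2.23  0.63] w 0.356 q [-0.29  0.48  0.4   2.23 -0.39  0.5   0.66]
foot mm [  0.51 -15.88] F foot [-0.24  2.36] M foot [ 0.369 -0.029] 0.103
```

Forces are nearly balanced, so I'll release slowly.

{"fn": "jog_arm", "kwargs": {
  "motion": [
    [0,0,0,0,0,0,31],
    [0,0,0,0,0,0,32],
    [0,0,0,0,0,0,34],
    [0,0,0,0,0,0,38],
    [0,0,0,0,0,0,44],
    [0,0,0,0,0,0,50],
    [0,0,0,0,0,0,50]
  ]
}}

```text
t: 21.12
eef_pos: [0.4496, -0.0789, 0.0308]
tool_rot: [-0.001, 0.616, 0.787, 0.0]
contact_force: [-0.0, 0.2, -0.1]
gripper_width: 0.584
grasp_force: 0.0
```

```bash
python3 -c "
from h import *
avg(2);ff()"
```

```text
pos [  0.37 -15.62  30.75] F [0.09 0.09 0.19] sd [0.09 0.44 0.09] M [ 0.009 -0.007 -0.035]
t 21.23 p [ 0.4496 -0.0789  0.0308] yaw 13.89 tilt [ 0.0016 -0.001 ] F [ 0.26 -0.3   0.28] w 0.584 q [-0.29  0.48  0.4   2.23 -0.39  0.5   0.66]
foot mm [  0.39 -15.62] F foot [ 0.18 -0.35] M foot [ 0.072 -0.018] -0.041
```

Free of contact; retreat straight up.

{"fn": "jog_arm", "kwargs": {
  "motion": [
    [0,0,0,0,0,-4,50],
    [0,0,0,0,0,-15,50],
    [0,0,0,0,0,-40,50],
    [0,0,0,0,0,-80,50],
    [0,0,0,0,0,-130,50],
    [0,0,0,0,0,-180,50],
    [0,0,0,0,0,-210,50],
    [0,0,0,0,0,-210,50]
  ]
}}

```text
t: 22.22
eef_pos: [0.4513, -0.0793, 0.2435]
tool_rot: [0.001, 0.616, 0.787, 0.002]
contact_force: [-0.9, 0.4, -0.4]
gripper_width: 0.584
grasp_force: 0.0
```

{"fn": "jog_arm", "kwargs": {
  "motion": [
    [0,0,0,0,40,0,50],
    [0,0,0,0,90,0,50],
    [0,0,0,0,140,0,50],
    [0,0,0,0,190,0,50],
    [0,0,0,0,230,0,50],
    [0,0,0,0,230,0,50],
    [0,0,0,0,230,0,50]
  ]
}}

```text
t: 23.1
eef_pos: [0.6719, -0.0247, 0.2395]
tool_rot: [-0.002, 0.617, 0.787, -0.001]
contact_force: [-0.3, -0.2, -0.5]
gripper_width: 0.585
grasp_force: 0.0
```

```bash
python3 - <<'E'
from h import *
st()
a=bot.read_camera("scene");b=bot.read_camera("top")
im=np.hstack([cv2.resize(np.array(p["pixels"])[y0:y1,x0:x1],(400,400),interpolation=cv2.INTER_CUBIC) for p,x0,y0,x1,y1 in((b,255,170,385,300),(a,220,150,335,265))])
cv2.imwrite("pics/c6.png",im[...,::-1])
E
```

```text
t 23.1 p [ 0.6719 -0.0247  0.2395] yaw 13.84 tilt [ 0.0015 -0.0036] F [-0.32 -0.15 -0.45] w 0.585 q [-0.44  0.52  0.56  1.58 -0.3   1.14  0.43]
```

View pics/c6.png

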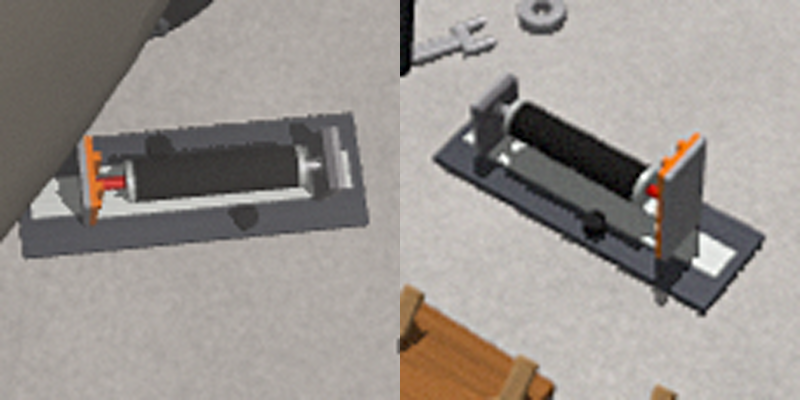

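The roller sits level in the stand. In the left crop the red pin (112,183) is in the guide and the stub (318,165) is in the grey cup, with the gripper clear.

```bash
python3 -c "
from station import bot
print(bot.hand_in())"
```

```text
the job is handed in; nothing more can be done
None
```

The roller is refitted in the outfeed stand with the red pin in the orange guide, both ends home in their cups by force feel and the last picture, and the job was handed in at about 23 s with the gripper clear.

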